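# Fit the roller guard and hold the ointment mill's lever at half travel

### The job

Hang the metal roller guard by its eye on the upright post of the ointment mill so that it lies flat over the three rollers, and let go of it. Then press the mill's spring-loaded paddle lever half-way down, where it lies level at the middle ridge of the gauge plate, and keep it there: the program finishes while the fingers still hold the lever half-way down. Do not press the lever before the guard is on, never push it right down to the bottom, and leave the jars, the tub, its lid and the spatula where they are.

Things in the scene. Friction and masses are not known exactly. Their poses are not given: they have to be found in the camera images.
- mill: Three-roll ointment mill, fixed: white housing 180 (x) x 220 (y) x 70 mm high, three white rollers along its y axis between two grey end cheeks (110 x 12 mm, at y = -60 and +60 mm, tops at z = 118 mm). Origin on the table under the housing's centre, z up. A steel post stands at its +y end, the lever sticks out of its -y end.
- gauge (a point): Middle ridge of the upright steel gauge plate (4 mm thick, 32 mm wide along y, 90 mm high), at (-44, -205, 55) mm in the mill's frame, beside the lever's pad on the mill's -x side, 23 mm from the pad's edge. Its three ridges show the height of the lever's middle line at the pad when up, half-way and fully down.
- post_tip (a point): Top of the upright steel post (12 mm diameter, pointed end), at (0, 90, 160) mm in the mill's frame. Axes as the mill's.
- post_seat (a point): Foot of the free post, on the flat top of its 30 mm collar, at (0, 90, 118) mm in the mill's frame, 42 mm below the tip: a guard that is home rests here and on both cheeks, its underside at this height. Axes as the mill's.
- rollers (a point): Point over the middle of the rollers at (0, 0, 118) mm in the mill's frame: the guard's origin comes here when it is home, with the guard's axes along the mill's.
- guard: Loose roller guard, 0.15 to 0.3 kg: bare aluminium plate 100 (x) x 140 (y) x 5 mm, a square 44 mm tab with the eye on its +y end, and a bar grip on top: 14 mm thick (x), 60 mm long (y), up to z = 35 mm. Origin at the underside, plate's centre, below the grip's middle; z up. Starts flat on the table, grip up, near the round tub lid (no grip, no eye).
- guard_eye (a point): Centre of the guard's eye (through hole, 18 mm), at the underside, at (0, 90, 0) mm in the guard's frame.
- guard_grip (a point): Where to grip the guard: in its bar grip, at (0, 0, 26) mm in the guard's frame; fingers close along the guard's x axis.
- lever (a joint): Angle of the paddle lever in rad: 0 = up (released, tip 0.2 rad above level), 0.2 = half-way (level), 0.4 = bottom stop. It hinges about the mill's x axis at (0, -119, 55) mm in the mill's frame and sticks out along the mill's -y. A spring returns it: about 3 N at the pad to start, 8 N half-way, 14 N at the bottom.
- lever_pad (a point): Centre of the top face of the lever's black pad (42 x 44 mm), 90 mm from the hinge along the lever and 5 mm above the lever's middle line: z = 78 mm released, 60 mm half-way, 42 mm at the bottom. Press down here from above.
- tub_lid: Bystander: white round lid, 100 mm diameter, 15 mm high, flat on the table; origin under its centre.
- tub: Bystander: large closed white tub, 110 mm diameter, 100 mm high; origin under its centre.
- jar0: Bystander: small closed white jar, 42 mm diameter, 58 mm high; origin under its centre.
- jar1: Bystander: small closed white jar, 42 mm diameter, 58 mm high; origin under its centre.
- jar2: Bystander: small closed white jar, 42 mm diameter, 58 mm high; origin under its centre.
- jar3: Bystander: small closed white jar, 42 mm diameter, 58 mm high; origin under its centre.
- spatula: Bystander: white-handled spatula, 200 mm long, lying on the table.
Things that resemble listed ones, but are neither listed nor needed, are in the scene too. Several things have the shape of the guard; the one meant has the colours described above.

How it is judged:
By the outcome, as a careful person would: the job done as asked, in the order asked, and still so for the second after the job is handed in, while the arm keeps its last pose, push and grip.
It also fails if it takes over 64 s, if anything falls off the work surface, if the arm or the gripper's body presses on something with over 40 N, if the wrist force passes 120 N, or if a joint passes its speed limit or range.

### The arm

A 7-joint arm with a two-finger parallel gripper is mounted at the origin on the work surface. World frame = base frame: x ahead of the robot, y to its left, z up, the work surface at z = 0. Lengths are in mm, angles in rad, forces in N, time in s.
With the tool pointing down it reaches from about 400 to 875 mm from the base axis. Payload 6.5 kg.
Tool frame: the origin (TCP) lies at the centre of the arm's flange, where the gripper is bolted on; the fingertips stand 173 mm ahead of it and the grasp point (between the pads) lies 155 mm ahead of it; z points along the fingers, y is the direction in which the jaws open and shut (so a half turn about z gives the same grasp; the last joint's range is limited). The gripper opens to 85 mm and grips with 20 to 120 N. Pads are 22 mm wide; open, the fingers measure 114 mm over their backs; the gripper's body (76 mm by 85 mm) begins 54 mm behind the grasp point. The pads swing forward as they close: fully open they stand 13 mm farther back than shut.
Start: joints at [1.086, 0.536, -0.004, 1.538, 0.003, 1.067, -0.071], TCP at [264.331, -593.817, 404.69] pointing down, gripper open.
Joint ranges: [-2.7, 2.7], [-0.37, 2.16], [-1.27, 1.26], [0.24, 2.4], [-1.31, 4.45], [0.19, 1.91], [-2.76, 2.76]. Speed limits (rad/s): [2.39, 2.39, 3.14, 3.14, 3.14, 3.14, 3.14].

### API

Orientations are given as a unit quaternion [x, y, z, w].
In Python, from bench import readout, get_image, ticket, models gives the robot as it stands.
- The arm moves only by the tool move_arm, never from a script. Its argument "targets" is a list that holds one entry, the list of rows, each a list of 7 numbers: the opening, from 0 (shut) to 1 (fully open), then the shift along the tool's x, y, z in m, then the turn, a rotation vector about the tool's x, y, z in rad. A call has 1 to 8 rows; each row is the pose to reach, as a shift and turn from the pose commanded when the call began, along the tool's axes at that moment; what a row does not reach only later rows make up. A row lasts 1/8 s, in which the tool goes at most 62.5 mm and 10.7 degrees, less where a joint would pass 70% of its speed; a pose out of reach is approached as far as the arm can. A call with a gripper value outside its range is refused whole. The fingers move at their own pace and stop on an object; the grip force is fixed at half the most. Time passes only in rows, so rows that repeat a pose let the fingers close. It gives the time, the measured TCP pose, the force and the opening at its end, in the units of the state.
- readout.read_state(): the state, without advancing time (a new reading comes with each control period).
- get_image(name): name is "scene" or "top"; returns a dict with "pixels" (384x512x3 uint8, red, green, blue), "intrinsics" (3x3 intrinsics, pixels), "position" and "orientation" of the camera in the world. Camera axes: x right, y down, z forward; pixel columns grow to the right and rows downward; lengths in mm; the calibration is good to about 2 mm. A picture is of the moment at which its call begins. There is no depth.
- ticket.hand_in(): hands the job in, once; it reports no verdict.
Trained networks look in the newest picture that a camera, given by its name, has taken for a name from the list of things; names that differ only in an ending like _2 or _b are one class to them, and where a whole thing is asked for, a point or a joint stands for the part that bears it (a point fixed in the world has none). Each returns a list of dicts, best first, with "confidence" (0 to 1); they miss things now and then, are a little off and sometimes report something else, mostly with a low value. They report only what shows in the picture. A call takes as long as a camera call. They do not tell look-alikes from the thing itself.
- models.look_for(camera, query): "location" ([x, y, z] in mm, in world coordinates, good to about 4 mm: the middle of the surface that is visible of it).
- models.cut_out(camera, query): "pixels" (384x512 bool, what is visible of it).
- models.place_of(camera, query): "location" ([x, y, z] in mm, in world coordinates, good to about 4 mm: a listed point, or the origin of a listed thing).
The state is a dict: "t": time; "joint_pos": joint angles; "joint_vel": joint speeds; "joint_efforts": joint torques, N m; "ee_pos": TCP position; "tcp_rot": TCP orientation; "ft_force": force on the tool from outside, world axes, zero at the start; "wrist_torque": the same for the moment, N m; "opening": finger opening in mm.
Only numpy, scipy, OpenCV 4.12 (cv2) and the standard library are available. Lean on these libraries where they do the work, as an engineer would, in place of code of your own. Each camera call takes 0.05 s, during which the arm holds its last target.

## Working session

There is one attempt and no reset: what is moved stays moved. The work goes in short steps, Python scripts to look and compute and a tool call to move; the robot and the scene stay as the last step left them, time stands still between calls to the robot, and variables do not carry over. Pictures are saved under pics/ and viewed, and the job is handed in when it is done.

Besides the shell and the picture viewer there is one more tool, called after "Call:" by a JSON object that holds its "fn" and its "kwargs", one argument or row to a line. move_arm: Moves the arm, as the interface text tells. Its arguments: {"type":"object","properties":{"targets":{"type":"array"}},"required":["targets"]}

```bash
mkdir -p pics; ls
python3 - <<'E'
from bench import readout,get_image,models
import cv2,numpy as np
print(readout.read_state())
for n in ("scene","top"):
    im=get_image(n); cv2.imwrite(f"pics/{n}0.png",im["pixels"][:,:,::-1]); print(n,im["intrinsics"],im["position"],im["orientation"])
    for q in ("guard","guard_grip","guard_eye","mill","post_tip","post_seat","gauge","lever_pad","tub_lid","tub"):
        f=models.place_of(n,q); print(q,[(np.round(d["location"]).tolist(),round(d["confidence"],2)) for d in f])
E
```

```text
pics
{'t': 0.0, 'joint_pos': array([ 1.08576322,  0.53717405, -0.00445101,  1.53882533,  0.00258315,
        1.06730853, -0.07119468]), 'joint_vel': array([ 0.00166636,  0.00049697, -0.00016651,  0.00150423, -0.00063527,
       -0.00057682,  0.00105841]), 'joint_efforts': array([-3.87952186e-04, -5.83403671e+01,  1.04847897e+00, -2.59100479e+01,
        1.23248508e-02,  9.68246983e-03, -1.42647264e-05]), 'ee_pos': array([ 264.23566117, -593.52265417,  403.82624389]), 'tcp_rot': array([ 9.78143735e-01,  2.07928121e-01, -2.28501060e-04, -8.23665238e-04]), 'ft_force': array([-0.70250461,  0.61958872,  0.17831034]), 'wrist_torque': array([-0.01549057,  0.0044254 ,  0.00450618]), 'opening': 85.4678794736034}
scene [[462.07842297   0.         249.03017512]
 [  0.         462.07842297 192.14003739]
 [  0.           0.           1.        ]] [1064.10310707  691.97172658 1244.43408181] [ 0.29720288  0.89706972 -0.31154077 -0.09939171]
guard [([277.0, 398.0, -5.0], 0.83), ([589.0, 288.0, -5.0], 0.81), ([751.0, 120.0, 1.0], 0.33), ([695.0, 158.0, -3.0], 0.28)]
guard_grip [([281.0, 395.0, 27.0],
[... 502 characters left out ...]
33.12400895 186.05020679]
 [  0.           0.           1.        ]] [ 287.60933354  -11.95306268 1398.50970535] [ 0.73715488 -0.66794231  0.06900017 -0.07546345]
guard [([593.0, 290.0, 2.0], 0.72), ([282.0, 401.0, 2.0], 0.72)]
guard_grip [([282.0, 400.0, 22.0], 0.97), ([587.0, 288.0, 25.0], 0.78), ([634.0, -453.0, 2.0], 0.48)]
guard_eye [([571.0, 380.0, 4.0], 0.74), ([559.0, -285.0, 76.0], 0.22)]
mill [([545.0, -79.0, -1.0], 0.59)]
post_tip [([536.0, 14.0, 162.0], 0.66)]
post_seat [([533.0, 11.0, 114.0], 0.61)]
gauge [([513.0, -286.0, 54.0], 0.72), ([575.0, 380.0, 1.0], 0.17)]
lever_pad [([562.0, -285.0, 77.0], 0.87)]
tub_lid [([436.0, 198.0, -2.0], 0.96)]
tub [([765.0, -151.0, 0.0], 0.88)]
```

View pics/scene0.png

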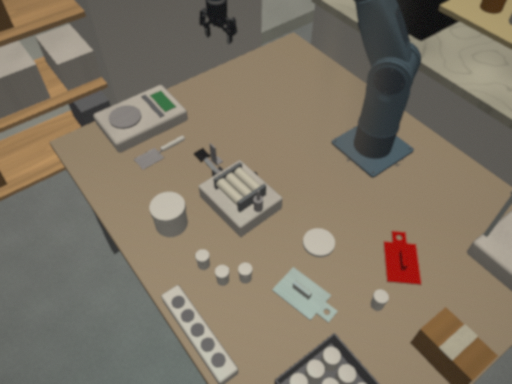

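View pics/top0.png

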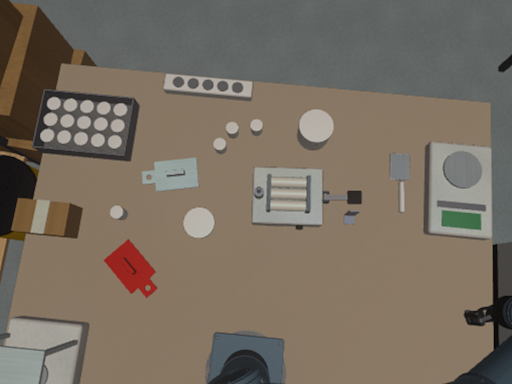

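The scene view shows two guard-shaped plates: a pale one at (303,292) and a red one at (402,262). In the top view they are at (175,174) and (130,266). The round lid is at (199,222) in top, and the scale and the tray are clearly not guards. I choose the pale, bare-metal plate and will check it in a close crop.

```bash
cat > h.py <<'E'
import numpy as np,cv2
from scipy.spatial.transform import Rotation as R
def proj(im,P):
    P=np.atleast_2d(P); c=(P-im["position"])@R.from_quat(im["orientation"]).as_matrix()
    q=c@im["intrinsics"].T; return q[:,:2]/q[:,2:]
def ray(im,uv,z):
    uv=np.atleast_2d(uv).astype(float); d=np.c_[uv,np.ones(len(uv))]@np.linalg.inv(im["intrinsics"]).T@R.from_quat(im["orientation"]).as_matrix().T
    s=(z-im["position"][2])/d[:,2]; return im["position"]+d*s[:,None]
E
python3 - <<'E'
from bench import get_image,models
from h import *
out=[]
for n,(u,v) in (("scene",(303,292)),("top",(175,174))):
    im=get_image(n); p=im["pixels"][v-45:v+45,u-50:u+50,::-1]; 
    out.append(cv2.resize(p,None,fx=4,fy=4,interpolation=cv2.INTER_CUBIC))
    print(n,im["pixels"][v-45+40,u-50+35:u-50+60:5].tolist())
    ms=models.cut_out(n,"guard")
    for m in ms:
        M=m["pixels"]; ys,xs=np.nonzero(M); print(m["confidence"],M.sum(),xs.mean(),ys.mean(),im["pixels"][M].mean(0))
cv2.imwrite("pics/crop1.png",np.hstack(out))
E
```

```text
scene [[165, 180, 169], [116, 123, 115], [134, 141, 137], [166, 176, 166], [167, 180, 169]]
0.9 1501 401.33244503664224 259.8294470353098 [155.8727515   27.78614257  21.33710859]
0.8 1753 304.4135767256132 295.4774671990873 [159.75869937 171.79520821 161.48830576]
top [[149, 161, 155], [151, 163, 159], [152, 163, 159], [134, 145, 140], [150, 160, 155]]
0.85 1396 171.95630372492838 174.85888252148996 [146.47492837 156.84598854 152.85386819]
0.79 1613 131.25542467451953 268.82641041537505 [150.34841909  39.54804712  33.3149411 ]
0.64 309 344.43042071197414 197.59546925566343 [83.17152104 78.50161812 75.05825243]
0.52 147 255.75510204081633 127.12925170068027 [153.93877551 147.88435374 140.44217687]
```

View pics/crop1.png

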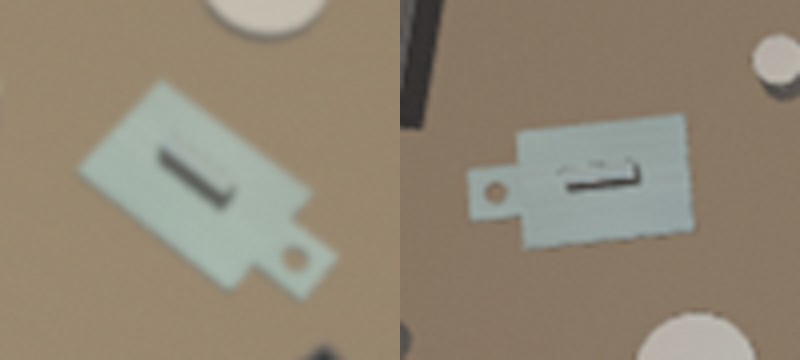

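The crop shows a plain pale-metal plate with its eye at about scene (324,311) and top (149,177), and no colour on it. That matches the bare aluminium description, so it's the guard. Next I fit the guard and mill poses.

```bash
cat > fit.py <<'E'
from bench import get_image,models
from h import *
from scipy.optimize import minimize, least_squares
def rot(a): return np.array([[np.cos(a),-np.sin(a)],[np.sin(a),np.cos(a)]])
poly=np.array([[-50,-70],[50,-70],[50,70],[22,70],[22,112],[-22,112],[-22,70],[-50,70]],float)
def fitguard(n,x0,z=5.,im=None):
    im=im or get_image(n); px=im["pixels"].astype(float)
    ms=models.cut_out(n,"guard"); c=proj(im,[x0[0],x0[1],z])[0]
    m=min(ms,key=lambda m:np.hypot(*(np.array(np.nonzero(m["pixels"]))[::-1].mean(1)-c)))["pixels"]
    S=4
    # soft mask from colour: r-b low => metal
    d=px[:,:,2]-px[:,:,0]; lo,hi=np.median(d[m]),np.median(d[cv2.dilate(m.astype(np.uint8),np.ones((25,25)))*(cv2.dilate(m.astype(np.uint8),np.ones((9,9)))==0)>0])
    soft=np.clip((d-hi)/(lo-hi),0,1); reg=cv2.dilate(m.astype(np.uint8),np.ones((9,9)))>0
    ys,xs=np.nonzero(reg); y0,y1,x0_,x1=ys.min(),ys.max()+1,xs.min(),xs.max()+1
    reg=reg[y0:y1,x0_:x1]
    def render(p):
        P=poly@rot(p[2]).T+p[:2]; uv=proj(im,np.c_[P,np.full(len(P),z)])-[x0_,y0]
        M=np.zeros(((y1-y0)*S,(x1-x0_)*S),np.uint8); cv2.fillPoly(M,[np.round(((uv+.5)*S-.5)*16).astype(int)],255,shift=4)
        return cv2.resize(M,(x1-x0_,y1-y0),interpolation=cv2.INTER_AREA)/255.
    f=lambda p:((render(p)-soft[y0:y1,x0_:x1])[reg]**2).mean()
    r=minimize(f,x0,method="Nelder-Mead",options=dict(initial_simplex=np.array([x0]+[np.array(x0)+e for e in ([8,0,0],[0,8,0],[0,0,.1])])))
    return r.x,r.fun
E
python3 - <<'E'
from fit import *
for n in("scene","top"):
    print(n,fitguard(n,[590,289,0.2]))
pts={"post_tip":(0,90,160),"post_seat":(0,90,118),"gauge":(-44,-205,55),"lever_pad":(0,-119-90*np.cos(.2)-0*5,78),"mill":(0,0,0),"rollers":(0,0,118)}
for n in("scene","top"):
    im=get_image(n);A=[];B=[]
    for k,v in pts.items():
        f=[d for d in models.place_of(n,k) if abs(d["location"][1]+79)<260 and 480<d["location"][0]<620]
        if f: A.append(v);B.append(f[0]["location"])
    A=np.array(A,float);B=np.array(B)
    r=least_squares(lambda p:((A[:,:2]@rot(p[2]).T+p[:2])-B[:,:2]).ravel(),[545,-79,.07],loss="soft_l1",f_scale=3)
    print(n,r.x,r.fun.reshape(-1,2).round(1).tolist(),(B[:,2]-A[:,2]).round(1))
E
```

```text
scene (array([5.90e+02, 2.89e+02, 2.00e-01]), np.float64(0.5431235003909094))
top (array([5.89543856e+02, 2.92442763e+02, 2.09202221e-01]), np.float64(0.011709212775492578))
scene [ 5.42886614e+02 -7.63368629e+01  6.02021921e-02] [[0.7, 1.1], [-0.0, -2.2], [0.4, -0.4], [-0.1, -1.1], [0.9, -0.2], [-2.1, 4.0]] [ 1.6 42.9 -0.4  1.9 -0.   0.7]
top [ 5.43444350e+02 -7.77898565e+01  7.78249850e-02] [[0.7, -0.7], [1.2, 1.6], [0.0, 0.2], [0.9, 0.4], [-2.3, 0.1], [-1.0, -1.8]] [ 2.5 -4.2 -2.7 -2.2 -0.2 -0.4]
```

Run:
```python
from fit import *
for k in range(3):
    try: print(fitguard("scene",[589.5,292,0.209]))
    except Exception as e: print(e)
def draw(img,im,S,off,L,closed=True,col=(0,0,255)):
    uv=(proj(im,L)-off+.5)*S; cv2.polylines(img,[np.round(uv).astype(int)],closed,col,1,cv2.LINE_AA)
def mill(p,P): P=np.array(P,float); return np.c_[P[:,:2]@rot(p[2]).T+p[:2],P[:,2]]
p=(543.2,-77.2,.07)
def box(x0,x1,y0,y1,z): return [(x0,y0,z),(x1,y0,z),(x1,y1,z),(x0,y1,z)]
L=[box(-90,90,-110,110,70),box(-55,55,-66,-54,118),box(-55,55,54,66,118),box(-46,-42,-221,-189,90),box(-21,21,-229,-185,78)]
t=np.linspace(0,2*np.pi,20); L+= [np.c_[15*np.cos(t),90+15*np.sin(t),t*0+118]]; post=[(0,90,118),(0,90,160)]
out=[]
for n,o,w,h in(("scene",(185,130),110,110),("top",(240,155),135,80)):
    im=get_image(n); S=7 if n=="scene" else 5
    c=cv2.resize(im["pixels"][o[1]:o[1]+h,o[0]:o[0]+w,::-1],None,fx=S,fy=S,interpolation=cv2.INTER_CUBIC)
    if n=="scene": c=cv2.resize(c,(594,594)); S=5.4
    for l in L: draw(c,im,S,o,mill(p,l))
    draw(c,im,S,o,mill(p,post),False,(255,0,0))
    cv2.imwrite(f"pics/ov_{n}.png",c)
```

```text
(array([5.90534357e+02, 2.92710431e+02, 2.08560862e-01]), np.float64(0.014639169344810547))
(array([5.90524194e+02, 2.92684079e+02, 2.08765916e-01]), np.float64(0.013947082411310943))
(array([5.90796808e+02, 2.92561302e+02, 2.11110561e-01]), np.float64(0.014334710260525078))
```

View pics/ov_scene.png

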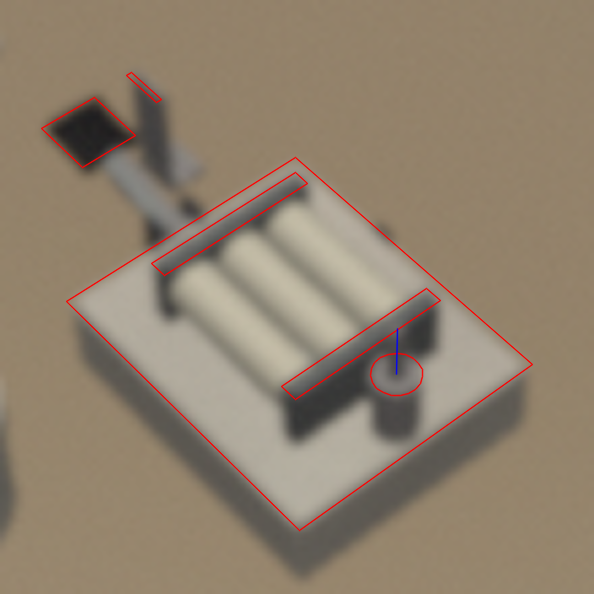

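View pics/ov_top.png

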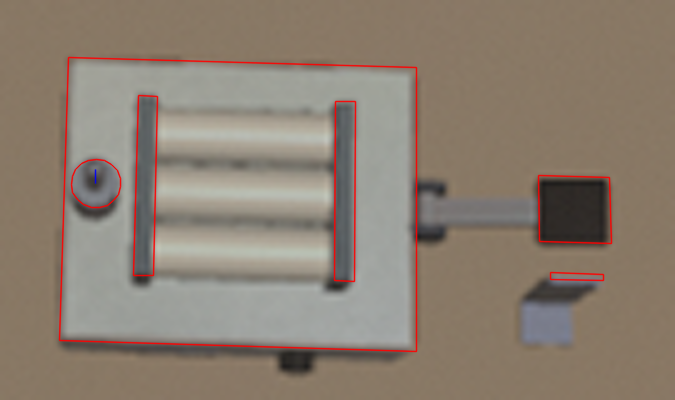

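The overlay fits well in both views: post axis at scene crop (397,372), housing outline and pad on their edges. The mill is at (543.2, -77.2) with yaw 0.07. The guard is at (590, 292.5) with yaw 0.209. Next is planning the reach.

```bash
cat > plan.py <<'E'
from bench import readout
from h import *
def plan(pos,a,n,op,dz=0.9,first=0):
    """rows to world TCP pos with tool y at yaw a, straight, n rows; from measured pose + sag dz"""
    s=readout.read_state(); R0=R.from_quat(s["tcp_rot"]); p0=s["ee_pos"]+[0,0,dz]
    y=np.array([np.cos(a),np.sin(a),0]); z=np.array([0,0,-1.]); Rd=R.from_matrix(np.c_[np.cross(y,z),y,z])
    d=R0.inv().apply(np.array(pos)-p0)/1000; rv=(R0.inv()*Rd).as_rotvec()
    print("t",s["t"],"pos",s["ee_pos"].round(1),"f",s["ft_force"].round(1),"op",round(s["opening"],1))
    print("full:",d.round(4),rv.round(4))
    for i in range(1,n+1): print([op]+(d*i/n).round(4).tolist()+(rv*i/n).round(3).tolist())
E
python3 -c "
from plan import *
plan([590,292.5,380],.209,24,1)"
```

```text
t 2.6 pos [ 264.3 -593.8  404.7] f [ 0.3 -0.7 -0.3] op 85.6
full: [ 0.658  -0.6773  0.0256] [ 0.     0.    -1.361]
[1, 0.0274, -0.0282, 0.0011, 0.0, 0.0, -0.057]
[1, 0.0548, -0.0564, 0.0021, 0.0, 0.0, -0.113]
[1, 0.0822, -0.0847, 0.0032, 0.0, 0.0, -0.17]
[1, 0.1097, -0.1129, 0.0043, 0.0, 0.0, -0.227]
[1, 0.1371, -0.1411, 0.0053, 0.0, 0.0, -0.284]
[1, 0.1645, -0.1693, 0.0064, 0.0, 0.0, -0.34]
[1, 0.1919, -0.1975, 0.0075, 0.0, 0.0, -0.397]
[1, 0.2193, -0.2258, 0.0085, 0.0, 0.0, -0.454]
[1, 0.2467, -0.254, 0.0096, 0.0, 0.0, -0.51]
[1, 0.2742, -0.2822, 0.0107, 0.0, 0.0, -0.567]
[1, 0.3016, -0.3104, 0.0117, 0.0, 0.0, -0.624]
[1, 0.329, -0.3386, 0.0128, 0.0, 0.0, -0.68]
[1, 0.3564, -0.3669, 0.0139, 0.0, 0.0, -0.737]
[1, 0.3838, -0.3951, 0.0149, 0.0, 0.0, -0.794]
[1, 0.4112, -0.4233, 0.016, 0.0, 0.0, -0.851]
[1, 0.4387, -0.4515, 0.017, 0.0, 0.0, -0.907]
[1, 0.4661, -0.4797, 0.0181, 0.0, 0.0, -0.964]
[1, 0.4935, -0.508, 0.0192, 0.0, 0.0, -1.021]
[1, 0.5209, -0.5362, 0.0202, 0.0, 0.0, -1.077]
[1, 0.5483, -0.5644, 0.0213, 0.0, 0.0, -1.134]
[1, 0.5757, -0.5926, 0.0224, 0.0, 0.0, -1.191]
[1, 0.6031, -0.6209, 0.0234, 0.0, 0.0, -1.248]
[1, 0.6306, -0.6491, 0.0245, 0.0, 0.0, -1.304]
[1, 0.658, -0.6773, 0.0256, 0.0, 0.0, -1.361]
```

Call:
{"fn": "move_arm", "kwargs": {
  "targets": [
    [[1, 0.027, -0.028, 0, 0, 0, -0.057], [1, 0.055, -0.056, 0, 0, 0, -0.113], [1, 0.082, -0.085, 0, 0, 0, -0.17], [1, 0.11, -0.113, 0, 0, 0, -0.227], [1, 0.137, -0.141, 0, 0, 0, -0.284], [1, 0.165, -0.169, 0, 0, 0, -0.34], [1, 0.192, -0.198, 0, 0, 0, -0.397], [1, 0.22, -0.226, 0, 0, 0, -0.454]]
  ]
}}

```text
t: 3.6
ee_pos: [373.7, -296.7, 404.9]
tcp_rot: [0.906, 0.423, 0.0, 0.0]
ft_force: [1.4, 0.4, -0.7]
opening: 85.5
```

```bash
python3 -c "
from plan import *
plan([590,292.5,400],.209,16,1,0)" | head -10
```

```text
t 3.6 pos [ 373.7 -296.7  404.9] f [ 1.4  0.4 -0.7] op 85.5
full: [ 0.5908 -0.2119  0.0047] [ 5.000e-04  4.000e-04 -9.052e-01]
[1, 0.0369, -0.0132, 0.0003, 0.0, 0.0, -0.057]
[1, 0.0738, -0.0265, 0.0006, 0.0, 0.0, -0.113]
[1, 0.1108, -0.0397, 0.0009, 0.0, 0.0, -0.17]
[1, 0.1477, -0.053, 0.0012, 0.0, 0.0, -0.226]
[1, 0.1846, -0.0662, 0.0015, 0.0, 0.0, -0.283]
[1, 0.2215, -0.0794, 0.0018, 0.0, 0.0, -0.339]
[1, 0.2585, -0.0927, 0.0021, 0.0, 0.0, -0.396]
[1, 0.2954, -0.1059, 0.0024, 0.0, 0.0, -0.453]
```

Tracking is accurate, so I continue.

Call:
{"fn": "move_arm", "kwargs": {
  "targets": [
    [[1, 0.037, -0.013, 0, 0, 0, -0.057], [1, 0.074, -0.026, 0, 0, 0, -0.113], [1, 0.111, -0.04, 0, 0, 0, -0.17], [1, 0.148, -0.053, 0, 0, 0, -0.226], [1, 0.185, -0.066, 0, 0, 0, -0.283], [1, 0.222, -0.079, 0, 0, 0, -0.339], [1, 0.258, -0.093, 0, 0, 0, -0.396], [1, 0.295, -0.106, 0, 0, 0, -0.453]]
  ]
}}

```text
t: 4.6
ee_pos: [482.1, -2.6, 404.9]
tcp_rot: [0.788, 0.616, 0.0, 0.0]
ft_force: [0.5, -0.2, -0.8]
opening: 85.6
```

```bash
python3 -c "
from plan import *
plan([590,292.5,320],.209,8,1,0)" | head -10
```

```text
t 4.6 pos [482.1  -2.6 404.9] f [ 0.5 -0.2 -0.8] op 85.6
full: [0.3125 0.0335 0.0849] [ 5.000e-04  2.000e-04 -4.524e-01]
[1, 0.0391, 0.0042, 0.0106, 0.0, 0.0, -0.057]
[1, 0.0781, 0.0084, 0.0212, 0.0, 0.0, -0.113]
[1, 0.1172, 0.0126, 0.0318, 0.0, 0.0, -0.17]
[1, 0.1562, 0.0168, 0.0424, 0.0, 0.0, -0.226]
[1, 0.1953, 0.021, 0.0531, 0.0, 0.0, -0.283]
[1, 0.2343, 0.0252, 0.0637, 0.0, 0.0, -0.339]
[1, 0.2734, 0.0294, 0.0743, 0.0, 0.0, -0.396]
[1, 0.3125, 0.0335, 0.0849, 0.001, 0.0, -0.452]
```

Call:
{"fn": "move_arm", "kwargs": {
  "targets": [
    [[1, 0.039, 0.004, 0, 0, 0, -0.057], [1, 0.078, 0.008, 0.005, 0, 0, -0.113], [1, 0.117, 0.013, 0.02, 0, 0, -0.17], [1, 0.156, 0.017, 0.035, 0, 0, -0.226], [1, 0.195, 0.021, 0.05, 0, 0, -0.283], [1, 0.234, 0.025, 0.065, 0, 0, -0.339], [1, 0.273, 0.029, 0.075, 0, 0, -0.396], [1, 0.3125, 0.0335, 0.085, 0, 0, -0.452]]
  ]
}}

```text
t: 5.6
ee_pos: [590.6, 292.3, 319.2]
tcp_rot: [0.63, 0.777, -0.0, 0.0]
ft_force: [0.7, -0.3, 0.1]
opening: 85.1
```

Run:
```python
from plan import *
from bench import get_image
plan([590,292.5,183],.209,6,1,0)
for n,o,w,h in(("scene",(250,220),120,120),("top",(120,120),110,110)):
    im=get_image(n); cv2.imwrite(f"pics/above_{n}.png",cv2.resize(im["pixels"][o[1]:o[1]+h,o[0]:o[0]+w,::-1],None,fx=4.5,fy=4.5,interpolation=cv2.INTER_CUBIC))
```

```text
t 5.6 pos [590.6 292.3 319.2] f [ 0.7 -0.3  0.1] op 85.1
full: [ 0.0004 -0.0005  0.1362] [-0.      0.0004 -0.0006]
[1, 0.0001, -0.0001, 0.0227, -0.0, 0.0, -0.0]
[1, 0.0001, -0.0002, 0.0454, -0.0, 0.0, -0.0]
[1, 0.0002, -0.0003, 0.0681, -0.0, 0.0, -0.0]
[1, 0.0002, -0.0004, 0.0908, -0.0, 0.0, -0.0]
[1, 0.0003, -0.0004, 0.1135, -0.0, 0.0, -0.0]
[1, 0.0004, -0.0005, 0.1362, -0.0, 0.0, -0.001]
```

View pics/above_scene.png

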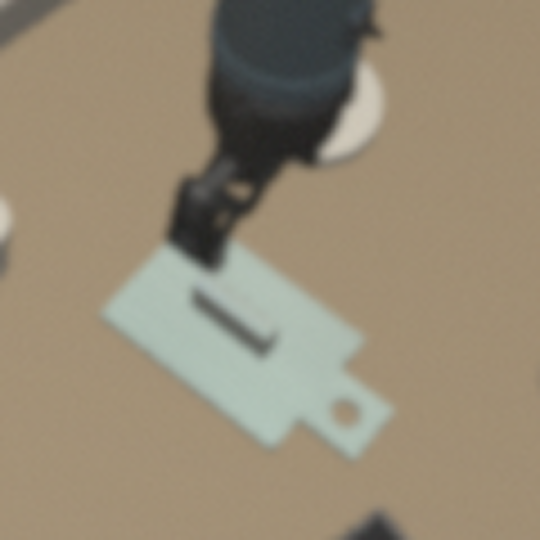

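View pics/above_top.png

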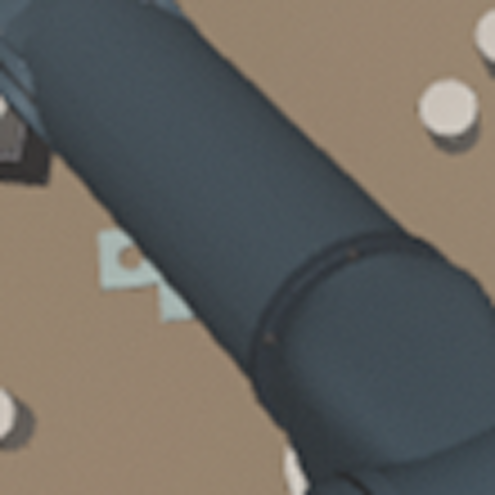

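The scene crop shows the fingers above the guard on either side of the bar at (235,320), with the eye clear at (347,413). The top view is mostly hidden by the arm. I descend and then close.

Call:
{"fn": "move_arm", "kwargs": {
  "targets": [
    [[1, 0, 0, 0.02, 0, 0, 0], [1, 0, 0, 0.05, 0, 0, 0], [1, 0, 0, 0.08, 0, 0, 0], [1, 0, 0, 0.105, 0, 0, 0], [1, 0, 0, 0.122, 0, 0, 0], [1, 0, 0, 0.132, 0, 0, 0], [1, 0, 0, 0.136, 0, 0, 0], [1, 0, 0, 0.136, 0, 0, 0]]
  ]
}}

```text
t: 6.7
ee_pos: [590.2, 291.4, 184.0]
tcp_rot: [0.63, 0.776, 0.0, 0.0]
ft_force: [-0.2, -0.3, 0.3]
opening: 85.6
```

Call:
{"fn": "move_arm", "kwargs": {
  "targets": [
    [[0, 0, 0, 0, 0, 0, 0], [0, 0, 0, 0, 0, 0, 0], [0, 0, 0, 0, 0, 0, 0], [0, 0, 0, 0, 0, 0, 0], [0, 0, 0, 0, 0, 0, 0], [0, 0, 0, 0, 0, 0, 0]]
  ]
}}

```text
t: 7.45
ee_pos: [590.3, 291.4, 184.0]
tcp_rot: [0.63, 0.776, 0.0, 0.0]
ft_force: [0.7, -0.1, 4.1]
opening: 12.8
```

Call:
{"fn": "move_arm", "kwargs": {
  "targets": [
    [[0, 0, 0, -0.01, 0, 0, 0], [0, 0, 0, -0.03, 0, 0, 0], [0, 0, 0, -0.06, 0, 0, 0], [0, 0, 0, -0.095, 0, 0, 0], [0, 0, 0, -0.13, 0, 0, 0], [0, 0, 0, -0.16, 0, 0, 0], [0, 0, 0, -0.18, 0, 0, 0], [0, 0, 0, -0.19, 0, 0, 0]]
  ]
}}

```text
t: 8.45
ee_pos: [590.0, 291.4, 375.2]
tcp_rot: [0.63, 0.776, 0.001, 0.0]
ft_force: [-1.2, 0.2, -1.9]
opening: 13.2
```

Run:
```python
from plan import *
from fit import *
plan([543.2,-77.2,375],.07,12,0,0)
for n,o,w,h in(("scene",(230,180),150,140),):
    im=get_image(n); cv2.imwrite(f"pics/held_{n}.png",cv2.resize(im["pixels"][o[1]:o[1]+h,o[0]:o[0]+w,::-1],None,fx=4,fy=4,interpolation=cv2.INTER_CUBIC))
for n in ("scene","top"):
    print(n,[(np.round(d["location"]).tolist(),round(d["confidence"],2)) for d in models.place_of(n,"guard_eye")])
```

```text
t 8.45 pos [590.  291.4 375.2] f [-1.2  0.2 -1.9] op 13.2
full: [-3.511e-01 -1.216e-01 -1.000e-04] [ 0.0012 -0.0003  0.1371]
[0, -0.0293, -0.0101, -0.0, 0.0, -0.0, 0.011]
[0, -0.0585, -0.0203, -0.0, 0.0, -0.0, 0.023]
[0, -0.0878, -0.0304, -0.0, 0.0, -0.0, 0.034]
[0, -0.117, -0.0405, -0.0, 0.0, -0.0, 0.046]
[0, -0.1463, -0.0507, -0.0, 0.001, -0.0, 0.057]
[0, -0.1755, -0.0608, -0.0, 0.001, -0.0, 0.069]
[0, -0.2048, -0.0709, -0.0, 0.001, -0.0, 0.08]
[0, -0.234, -0.0811, -0.0001, 0.001, -0.0, 0.091]
[0, -0.2633, -0.0912, -0.0001, 0.001, -0.0, 0.103]
[0, -0.2925, -0.1013, -0.0001, 0.001, -0.0, 0.114]
[0, -0.3218, -0.1115, -0.0001, 0.001, -0.0, 0.126]
[0, -0.3511, -0.1216, -0.0001, 0.001, -0.0, 0.137]
scene [([221.0, 332.0, 0.0], 0.96), ([572.0, 378.0, 191.0], 0.61)]
top [([218.0, 330.0, 3.0], 0.61), ([575.0, 382.0, 2.0], 0.52)]
```

View pics/held_scene.png

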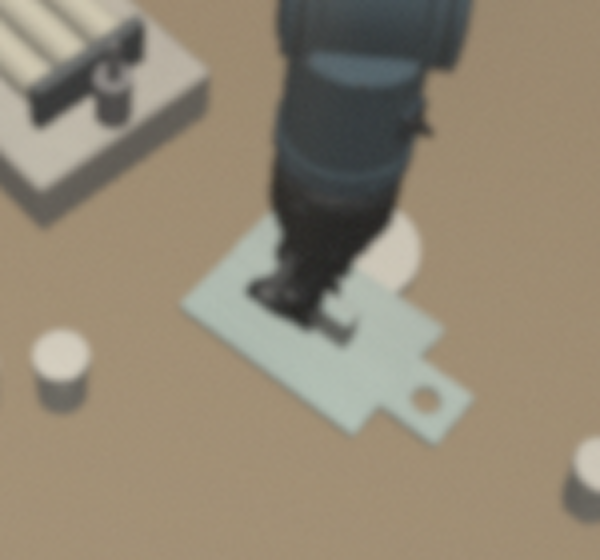

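The guard is held level, with its eye visible at crop (427,400). I carry it over the mill in two calls.

Call:
{"fn": "move_arm", "kwargs": {
  "targets": [
    [[0, -0.01, -0.003, 0, 0, 0, 0.004], [0, -0.03, -0.01, 0, 0, 0, 0.012], [0, -0.06, -0.02, 0, 0, 0, 0.023], [0, -0.09, -0.031, 0, 0, 0, 0.035], [0, -0.12, -0.042, 0, 0, 0, 0.047], [0, -0.15, -0.052, 0, 0, 0, 0.059], [0, -0.18, -0.062, 0, 0, 0, 0.07], [0, -0.21, -0.073, 0, 0, 0, 0.082]]
  ]
}}

```text
t: 9.6
ee_pos: [561.0, 67.9, 373.2]
tcp_rot: [0.662, 0.749, -0.001, -0.0]
ft_force: [1.5, -0.3, -1.8]
opening: 13.0
```

Run:
```python
from plan import *
plan([543.3,-78.4,375],.07,1,0,0)
```

```text
t 9.6 pos [561.   67.9 373.2] f [ 1.5 -0.3 -1.8] op 13.0
full: [-0.143  -0.0355 -0.0016] [-0.0011  0.001   0.0526]
[0, -0.143, -0.0355, -0.0016, -0.001, 0.001, 0.053]
```

Call:
{"fn": "move_arm", "kwargs": {
  "targets": [
    [[0, -0.028, -0.007, 0, 0, 0, 0.01], [0, -0.056, -0.014, 0, 0, 0, 0.02], [0, -0.083, -0.021, 0, 0, 0, 0.031], [0, -0.108, -0.027, -0.001, 0, 0, 0.04], [0, -0.128, -0.032, -0.001, 0, 0, 0.048], [0, -0.14, -0.035, -0.002, 0, 0, 0.053], [0, -0.143, -0.0355, -0.002, 0, 0, 0.053], [0, -0.143, -0.0355, -0.002, 0, 0, 0.053]]
  ]
}}

```text
t: 10.6
ee_pos: [544.5, -74.9, 375.7]
tcp_rot: [0.681, 0.732, 0.0, -0.0]
ft_force: [0.5, 0.5, -1.7]
opening: 13.1
```

Run:
```python
from plan import *
from fit import *
s=readout.read_state(); print(s["ee_pos"],R.from_quat(s["tcp_rot"]).as_matrix()[:,1])
zz=s["ee_pos"][2]-184+5
p=(543.3,-77.2,.07)
for n,o,w,h in(("scene",(160,90),150,130),("top",(220,130),150,110)):
    im=get_image(n); S=5
    try: print(n,fitguard(n,list(p),zz,im))
    except Exception as e: print(e)
    c=cv2.resize(im["pixels"][o[1]:o[1]+h,o[0]:o[0]+w,::-1],None,fx=S,fy=S,interpolation=cv2.INTER_CUBIC)
    P=poly@rot(p[2]).T+p[:2]; uv=(proj(im,np.c_[P,np.full(8,zz)])-o+.5)*S
    cv2.polylines(c,[np.round(uv).astype(int)],True,(0,0,255),1)
    t=np.linspace(0,6.28,24); C=np.c_[9*np.cos(t),90+9*np.sin(t)]@rot(p[2]).T+p[:2]
    uv=(proj(im,np.c_[C,np.full(24,zz)])-o+.5)*S; cv2.polylines(c,[np.round(uv).astype(int)],True,(0,0,255),1)
    cv2.imwrite(f"pics/over_{n}.png",c)
```

```text
[544.45241286 -74.90118084 375.66829164] [9.97348970e-01 7.27668205e-02 1.44607783e-04]
scene (array([ 5.45864387e+02, -7.20147755e+01,  6.64528351e-02]), np.float64(0.10139448937404223))
top (array([ 5.44307123e+02, -7.39378068e+01,  8.97985841e-02]), np.float64(0.06718721114892347))
```

View pics/over_scene.png

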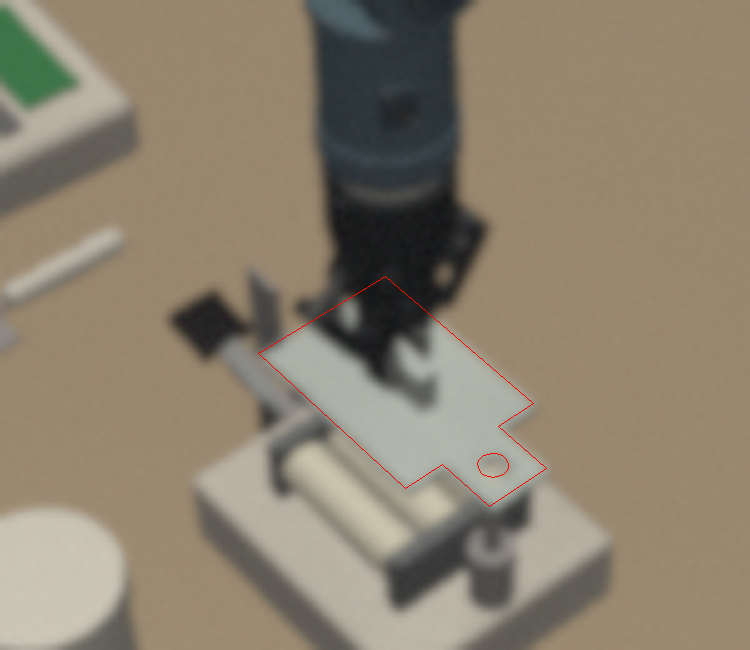

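View pics/over_top.png

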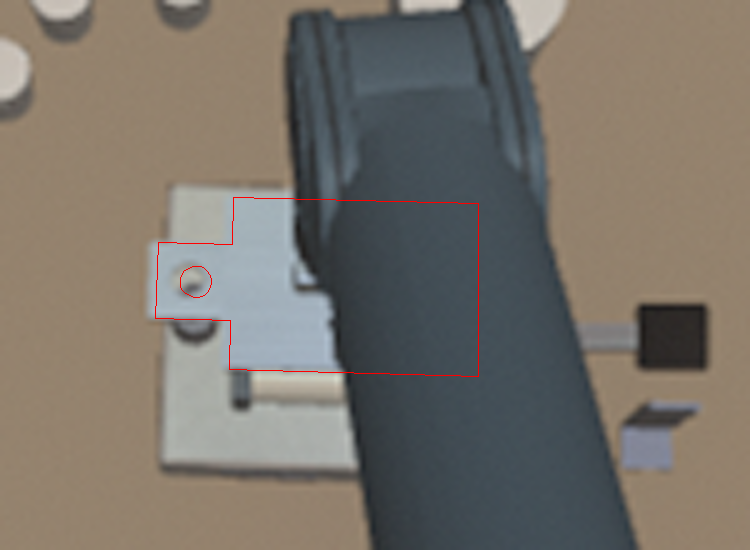

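Run:
```python
from plan import *
plan([543.3,-78.4,350],.07,4,0,0)
```

```text
t 10.8 pos [544.5 -74.6 375.7] f [ 0.8 -0.2 -1.6] op 12.8
full: [-0.0037 -0.0015  0.0257] [-0.     -0.0004  0.0035]
[0, -0.0009, -0.0004, 0.0064, -0.0, -0.0, 0.001]
[0, -0.0019, -0.0007, 0.0128, -0.0, -0.0, 0.002]
[0, -0.0028, -0.0011, 0.0192, -0.0, -0.0, 0.003]
[0, -0.0037, -0.0015, 0.0257, -0.0, -0.0, 0.004]
```

Call:
{"fn": "move_arm", "kwargs": {
  "targets": [
    [[0, -0.001, 0, 0.004, 0, 0, 0.001], [0, -0.002, -0.001, 0.01, 0, 0, 0.003], [0, -0.003, -0.0015, 0.016, 0, 0, 0.004], [0, -0.0037, -0.0015, 0.021, 0, 0, 0.004], [0, -0.0037, -0.0015, 0.024, 0, 0, 0.004], [0, -0.0037, -0.0015, 0.024, 0, 0, 0.004]]
  ]
}}

```text
t: 11.55
ee_pos: [543.1, -79.3, 351.4]
tcp_rot: [0.683, 0.731, -0.0, -0.0]
ft_force: [-0.1, 0.2, -2.9]
opening: 13.0
```

```bash
cat > look.py <<'E'
from plan import *
from fit import *
import sys
tag=sys.argv[1]
s=readout.read_state(); print(s["ee_pos"],s["ft_force"],R.from_quat(s["tcp_rot"]).as_matrix()[:,1])
zz=s["ee_pos"][2]-184+5; a=np.arctan2(*R.from_quat(s["tcp_rot"]).as_matrix()[[1,0],1])
p=np.array([*(s["ee_pos"][:2]+rot(a)@[0,1.2]),a]); mp=(543.2,-77.2,.07)
for n,o,w,h in(("scene",(200,140),90,90),("top",(220,140),90,80)):
    im=get_image(n); S=7
    try: print(n,fitguard(n,list(p),zz,im),p)
    except Exception as e: print(e)
    print([(np.round(d["location"]).tolist(),round(d["confidence"],2)) for d in models.place_of(n,"guard_eye")])
    c=cv2.resize(im["pixels"][o[1]:o[1]+h,o[0]:o[0]+w,::-1],None,fx=S,fy=S,interpolation=cv2.INTER_CUBIC)
    def dr(Q,z,col):
        uv=(proj(im,np.c_[Q,np.full(len(Q),z)])-o+.5)*S; cv2.polylines(c,[np.round(uv).astype(int)],True,col,1)
    t=np.linspace(0,6.28,24); C=np.c_[9*np.cos(t),90+9*np.sin(t)]
    dr(poly@rot(p[2]).T+p[:2],zz,(0,0,255)); dr(C@rot(p[2]).T+p[:2],zz,(0,0,255))
    C=np.c_[6*np.cos(t),90+6*np.sin(t)]; dr(C@rot(mp[2]).T+mp[:2],150,(255,0,0)); dr(C@rot(mp[2]).T*.02+mp[:2]+rot(mp[2])@[0,90*.98],160,(0,255,0))
    cv2.imwrite(f"pics/{tag}_{n}.png",c)
E
python3 look.py lo
```

```text
[543.13410663 -79.28016562 351.44362178] [-0.0516474   0.18469291 -2.8761358 ] [ 9.97678042e-01  6.81056629e-02 -3.79175552e-04]
scene (array([ 5.45876494e+02, -7.80000244e+01,  9.05067877e-02]), np.float64(0.08991404607192377)) [ 5.43052380e+02 -7.80829519e+01  6.81584280e-02]
[([538.0, 10.0, 168.0], 0.88), ([218.0, 330.0, -2.0], 0.57), ([768.0, -148.0, -3.0], 0.23)]
top (array([ 5.43985253e+02, -7.84975994e+01,  8.81749239e-02]), np.float64(0.06735519981903217)) [ 5.43052380e+02 -7.80829519e+01  6.81584280e-02]
[([217.0, 334.0, 1.0], 0.8), ([539.0, 12.0, 170.0], 0.63), ([767.0, -148.0, -2.0], 0.63), ([547.0, -78.0, 171.0], 0.33)]
```

View pics/lo_scene.png

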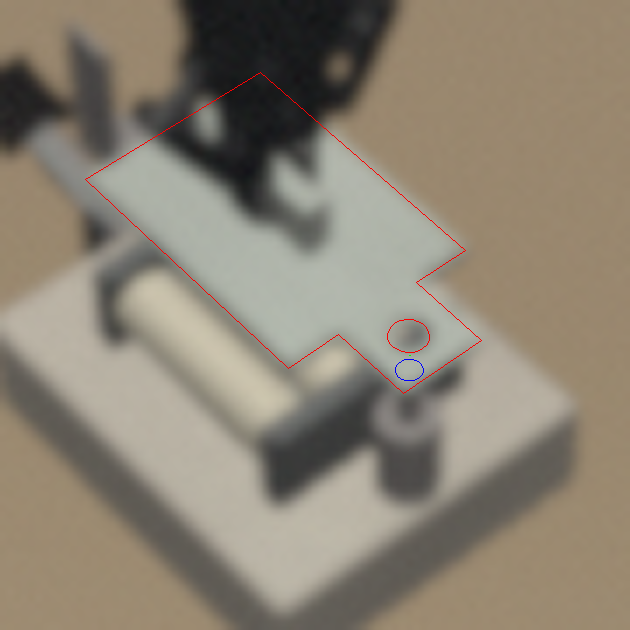

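View pics/lo_top.png

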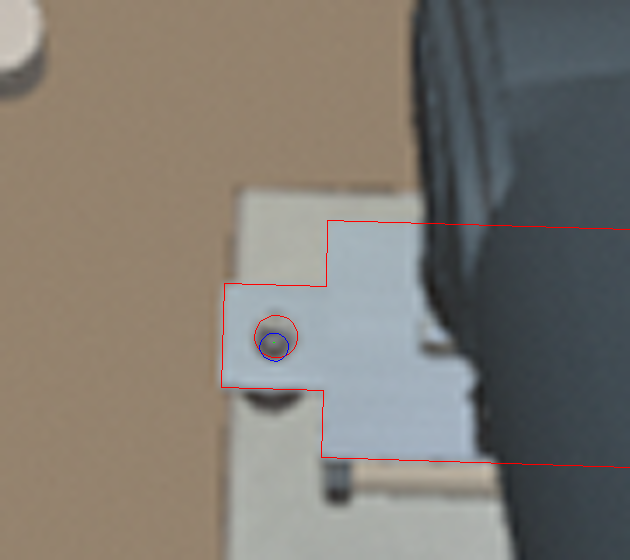

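In the top crop the dark post tip sits inside the eye at (272,342), while the plate outline fits the overlay. The eye is about 1 mm short in y. I nudge +0.8 mm and lower gently over the tip.

Call:
{"fn": "move_arm", "kwargs": {
  "targets": [
    [[0, 0.001, 0, 0.002, 0, 0, 0], [0, 0.001, 0, 0.005, 0, 0, 0], [0, 0.001, 0, 0.008, 0, 0, 0], [0, 0.001, 0, 0.011, 0, 0, 0], [0, 0.001, 0, 0.014, 0, 0, 0], [0, 0.001, 0, 0.017, 0, 0, 0], [0, 0.001, 0, 0.02, 0, 0, 0]]
  ]
}}

```text
t: 12.72
ee_pos: [543.1, -78.3, 331.5]
tcp_rot: [0.683, 0.731, 0.0, -0.0]
ft_force: [-0.1, -0.2, -2.1]
opening: 13.3
```

```bash
python3 look.py mid
```

```text
[543.1127184  -78.34315854 331.480249  ] [-0.06436324 -0.15109611 -2.11809664] [9.97691823e-01 6.79045418e-02 7.52070425e-06]
scene (array([ 5.43543195e+02, -7.62477604e+01,  7.85992778e-02]), np.float64(0.11163335177674022)) [ 5.43031233e+02 -7.71459283e+01  6.79568353e-02]
[([217.0, 333.0, -1.0], 0.88), ([442.0, 450.0, -2.0], 0.69), ([534.0, 8.0, 147.0], 0.56), ([512.0, -281.0, 57.0], 0.15)]
min() iterable argument is empty
[([540.0, 13.0, 152.0], 0.96), ([537.0, 10.0, 164.0], 0.62), ([215.0, 332.0, 3.0], 0.6)]
```

View pics/mid_scene.png

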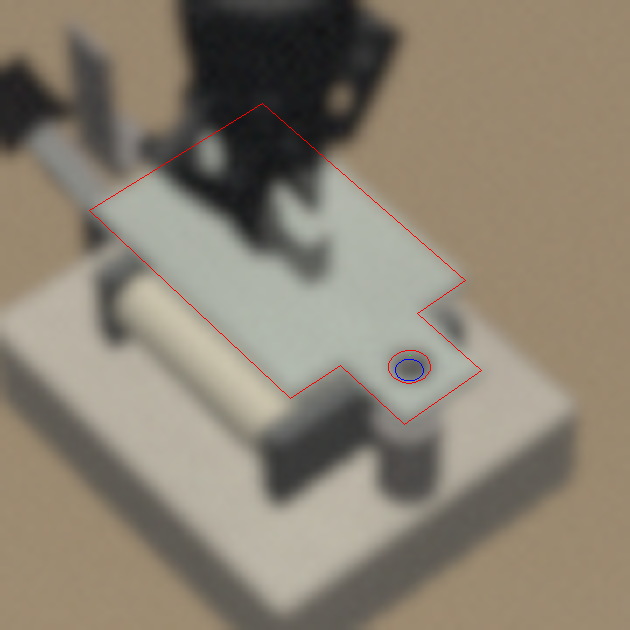

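View pics/mid_top.png

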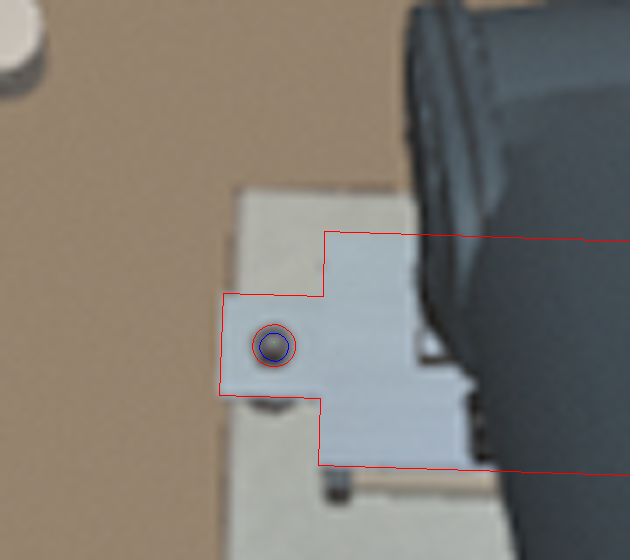

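The tip is now through the eye and centred in it, at scene (409,368) and top (274,346), with no contact force. I lower it to the seat.

Call:
{"fn": "move_arm", "kwargs": {
  "targets": [
    [[0, 0, 0, 0.004, 0, 0, 0], [0, 0, 0, 0.009, 0, 0, 0], [0, 0, 0, 0.014, 0, 0, 0], [0, 0, 0, 0.019, 0, 0, 0], [0, 0, 0, 0.023, 0, 0, 0], [0, 0, 0, 0.026, 0, 0, 0], [0, 0, 0, 0.028, 0, 0, 0], [0, 0, 0, 0.0285, 0, 0, 0]]
  ]
}}

```text
t: 14.02
ee_pos: [543.1, -78.3, 303.1]
tcp_rot: [0.683, 0.731, -0.0, -0.0]
ft_force: [-0.5, 0.6, -2.5]
opening: 13.0
```

```bash
python3 look.py seat
```

```text
[543.11477054 -78.33351141 303.09436058] [-0.47303388  0.55669013 -2.50183984] [ 9.97687263e-01  6.79714504e-02 -8.00572272e-05]
scene (array([ 5.42193996e+02, -7.60122371e+01,  4.80115044e-02]), np.float64(0.12178491946652895)) [ 5.43033205e+02 -7.71362867e+01  6.80238990e-02]
[([219.0, 331.0, -2.0], 0.71), ([536.0, 11.0, 121.0], 0.69)]
top (array([ 4.89944615e+02, -4.46038493e+01,  4.07497212e-02]), np.float64(0.3248403122246607)) [ 5.43033205e+02 -7.71362867e+01  6.80238990e-02]
[([541.0, 13.0, 123.0], 0.85), ([215.0, 334.0, 5.0], 0.82)]
```

View pics/seat_scene.png

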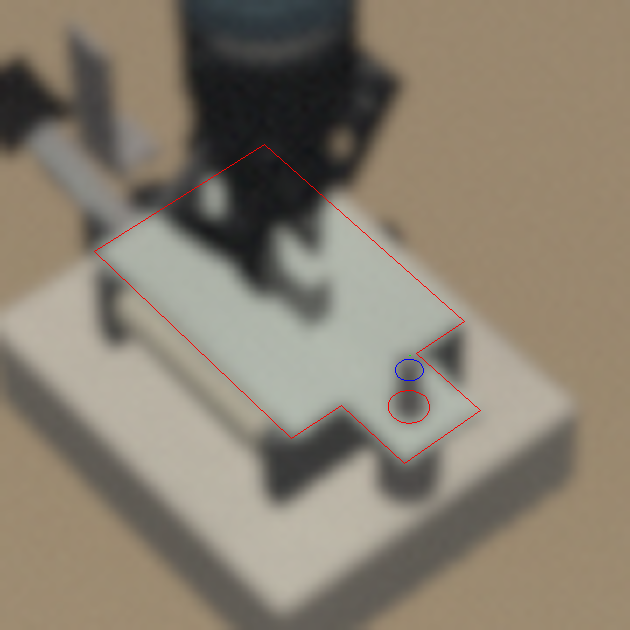

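The guard is about 1 mm above its seat and the wrist still carries its weight. I lower it to contact.

Call:
{"fn": "move_arm", "kwargs": {
  "targets": [
    [[0, 0, 0, 0.0005, 0, 0, 0], [0, 0, 0, 0.001, 0, 0, 0], [0, 0, 0, 0.0012, 0, 0, 0], [0, 0, 0, 0.0012, 0, 0, 0]]
  ]
}}

```text
t: 14.82
ee_pos: [543.1, -78.3, 302.0]
tcp_rot: [0.683, 0.731, -0.0, 0.0]
ft_force: [0.0, -0.1, -2.4]
opening: 13.0
```

Call:
{"fn": "move_arm", "kwargs": {
  "targets": [
    [[0, 0, 0, 0.0005, 0, 0, 0], [0, 0, 0, 0.001, 0, 0, 0], [0, 0, 0, 0.001, 0, 0, 0]]
  ]
}}

```text
t: 15.2
ee_pos: [543.1, -78.3, 302.0]
tcp_rot: [0.683, 0.731, -0.0, 0.0]
ft_force: [-5.9, -0.9, 9.7]
opening: 13.0
```

Contact is made (about +12 N change at z = 302.0), so the guard is seated. I release it and rise.

Call:
{"fn": "move_arm", "kwargs": {
  "targets": [
    [[0.6, 0, 0, 0, 0, 0, 0], [0.6, 0, 0, 0, 0, 0, 0], [0.6, 0, 0, 0, 0, 0, 0], [0.6, 0, 0, 0, 0, 0, 0], [0.6, 0, 0, -0.01, 0, 0, 0], [0.6, 0, 0, -0.03, 0, 0, 0], [0.6, 0, 0, -0.06, 0, 0, 0], [0.6, 0, 0, -0.09, 0, 0, 0]]
  ]
}}

```text
t: 16.2
ee_pos: [543.1, -78.2, 392.5]
tcp_rot: [0.683, 0.731, 0.0, 0.0]
ft_force: [-0.3, -0.4, 0.0]
opening: 51.3
```

```bash
python3 look.py rel; python3 -c "
from plan import *
a=.07;c=np.array([543.2,-77.2]);q=c+np.array([[np.cos(a),-np.sin(a)],[np.sin(a),np.cos(a)]])@[0,-209]
print(q); plan([*q,400],.07,8,0,0)"
```

```text
[543.06639936 -78.21594065 392.49896772] [-0.26995518 -0.40995534  0.03588688] [9.97674042e-01 6.81645001e-02 3.27524919e-04]
scene (array([ 5.86553654e+02, -9.31691636e+00,  2.59819118e-02]), np.float64(0.09093009187316335)) [ 5.42984602e+02 -7.70187317e+01  6.82174011e-02]
[([216.0, 329.0, -3.0], 0.74), ([536.0, 12.0, 117.0], 0.68)]
top (array([ 5.28055513e+02, -7.96210750e+01,  1.00539818e-01]), np.float64(0.09837735272670164)) [ 5.42984602e+02 -7.70187317e+01  6.82174011e-02]
[([218.0, 332.0, 1.0], 0.82), ([536.0, 12.0, 118.0], 0.8)]
[ 557.81805509 -285.68815905]
t 16.5 pos [542.7 -78.4 390.3] f [ 0.4  2.1 -0.9] op 51.4
full: [-0.2079  0.001  -0.0097] [-0.0014 -0.0001 -0.002 ]
[0, -0.026, 0.0001, -0.0012, -0.0, -0.0, -0.0]
[0, -0.052, 0.0002, -0.0024, -0.0, -0.0, -0.001]
[0, -0.0779, 0.0004, -0.0036, -0.001, -0.0, -0.001]
[0, -0.1039, 0.0005, -0.0049, -0.001, -0.0, -0.001]
[0, -0.1299, 0.0006, -0.0061, -0.001, -0.0, -0.001]
[0, -0.1559, 0.0007, -0.0073, -0.001, -0.0, -0.002]
[0, -0.1819, 0.0009, -0.0085, -0.001, -0.0, -0.002]
[0, -0.2079, 0.001, -0.0097, -0.001, -0.0, -0.002]
```

View pics/rel_scene.png

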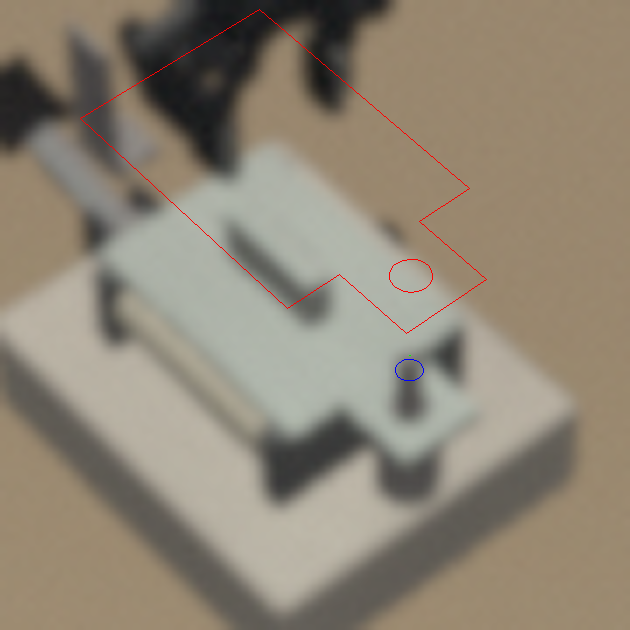

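View pics/rel_top.png

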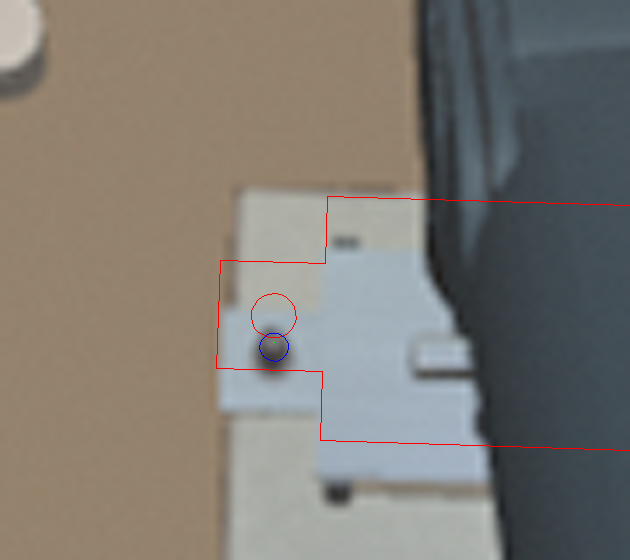

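The guard is hanging free and flat: the post stands through the eye at scene (409,400) and top (272,350), the plate covers the rollers, and the grip bar is released. The red outline is drawn at gripper height and means nothing here. Now over to the pad with the fingers shut.

Call:
{"fn": "move_arm", "kwargs": {
  "targets": [
    [[0, -0.01, 0, -0.004, 0, 0, 0], [0, -0.04, 0, -0.008, 0, 0, 0], [0, -0.075, 0, -0.01, 0, 0, 0], [0, -0.115, 0, -0.01, 0, 0, 0], [0, -0.15, 0, -0.01, 0, 0, 0], [0, -0.18, 0.001, -0.01, 0, 0, -0.001], [0, -0.2, 0.001, -0.01, 0, 0, -0.002], [0, -0.208, 0.001, -0.01, 0, 0, -0.002]]
  ]
}}

```text
t: 17.5
ee_pos: [558.0, -287.1, 400.5]
tcp_rot: [0.682, 0.731, -0.0, -0.0]
ft_force: [0.8, 0.9, 0.0]
opening: 0.2
```

Call:
{"fn": "move_arm", "kwargs": {
  "targets": [
    [[0, 0, 0, 0, 0, 0, 0], [0, 0, 0, 0, 0, 0, 0]]
  ]
}}

```text
t: 17.75
ee_pos: [558.5, -284.4, 401.1]
tcp_rot: [0.681, 0.732, 0.0, -0.0]
ft_force: [0.1, 0.3, 0.1]
opening: 0.1
```

```bash
python3 -c "
from plan import *
plan([557.8,-285.7,260],.07,1,0,0)"
```

```text
t 17.75 pos [ 558.5 -284.4  401.1] f [0.1 0.3 0.1] op 0.1
full: [-0.0014 -0.0008  0.141 ] [ 0.0001 -0.0007  0.0019]
[0, -0.0014, -0.0008, 0.141, 0.0, -0.001, 0.002]
```

Fingers are shut. I go down to about 8 mm above the released pad (TCP z 262, tip about 89).

Call:
{"fn": "move_arm", "kwargs": {
  "targets": [
    [[0, 0, 0, 0.015, 0, 0, 0], [0, -0.001, 0, 0.045, 0, 0, 0], [0, -0.001, -0.001, 0.075, 0, 0, 0.001], [0, -0.001, -0.001, 0.1, 0, 0, 0.002], [0, -0.001, -0.001, 0.12, 0, 0, 0.002], [0, -0.001, -0.001, 0.132, 0, 0, 0.002], [0, -0.001, -0.001, 0.138, 0, 0, 0.002], [0, -0.001, -0.001, 0.138, 0, 0, 0.002]]
  ]
}}

```text
t: 18.75
ee_pos: [557.5, -286.8, 263.1]
tcp_rot: [0.683, 0.731, 0.0, 0.0]
ft_force: [-0.4, 0.4, 0.4]
opening: -0.1
```

```bash
cat > lev.py <<'E'
from plan import *
from fit import *
import sys
tag=sys.argv[1]
s=readout.read_state(); print(s["t"],s["ee_pos"].round(1),s["ft_force"].round(1),s["wrist_torque"].round(2))
mp=(543.2,-77.2,.07); cs=[]
for n,o,w,h in(("scene",(175,120),65,65),("top",(310,160),65,65)):
    im=get_image(n); S=6
    c=cv2.resize(im["pixels"][o[1]:o[1]+h,o[0]:o[0]+w,::-1],None,fx=S,fy=S,interpolation=cv2.INTER_CUBIC)
    def dr(P,col,cl=True):
        P=np.array(P,float); Q=np.c_[P[:,:2]@rot(mp[2]).T+mp[:2],P[:,2]]
        uv=(proj(im,Q)-o+.5)*S; cv2.polylines(c,[np.round(uv).astype(int)],cl,col,1)
    if len(sys.argv)>2: dr([(-21,-231,60),(21,-231,60),(21,-187,60),(-21,-187,60)],(0,0,255))
    cs.append(c)
    print(n,[(np.round(d["location"]).tolist(),round(d["confidence"],2)) for d in models.place_of(n,"lever_pad")])
cv2.imwrite(f"pics/{tag}.png",np.hstack(cs))
E
python3 lev.py lv1
```

```text
18.75 [ 557.5 -286.8  263.1] [-0.4  0.4  0.4] [-0.02 -0.02 -0.  ]
scene [([556.0, -287.0, 84.0], 0.72)]
top [([562.0, -286.0, 76.0], 0.77), ([435.0, 201.0, -3.0], 0.45), ([767.0, -147.0, -2.0], 0.44)]
```

View pics/lv1.png

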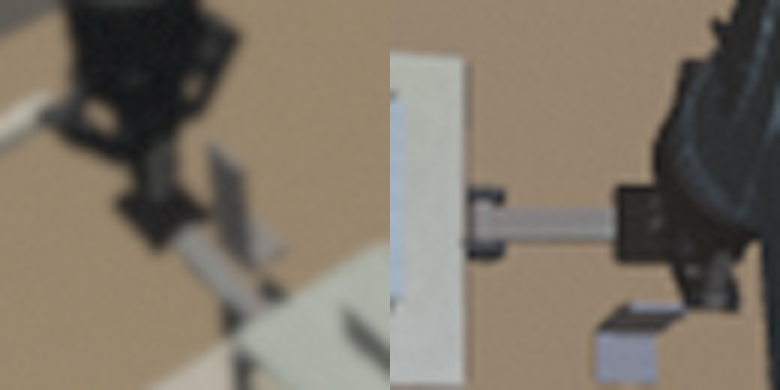

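The shut fingers stand over the middle of the black pad at (160,200) in the left crop, clear of the gauge plate at (230,200). I descend gently to find contact.

Call:
{"fn": "move_arm", "kwargs": {
  "targets": [
    [[0, 0, 0, 0.003, 0, 0, 0], [0, 0, 0, 0.006, 0, 0, 0], [0, 0, 0, 0.009, 0, 0, 0], [0, 0, 0, 0.011, 0, 0, 0], [0, 0, 0, 0.013, 0, 0, 0], [0, 0, 0, 0.013, 0, 0, 0]]
  ]
}}

```text
t: 19.7
ee_pos: [557.3, -287.4, 250.1]
tcp_rot: [0.683, 0.731, -0.0, 0.0]
ft_force: [-1.2, -2.5, 3.5]
opening: -0.0
```

Call:
{"fn": "move_arm", "kwargs": {
  "targets": [
    [[0, 0, 0, 0.002, 0, 0, 0], [0, 0, 0, 0.004, 0, 0, 0], [0, 0, 0, 0.006, 0, 0, 0], [0, 0, 0, 0.008, 0, 0, 0], [0, 0, 0, 0.008, 0, 0, 0]]
  ]
}}

```text
t: 20.32
ee_pos: [557.6, -287.3, 242.2]
tcp_rot: [0.683, 0.731, -0.0, 0.001]
ft_force: [0.3, -3.0, 5.9]
opening: -0.3
```

Call:
{"fn": "move_arm", "kwargs": {
  "targets": [
    [[0, 0, 0, 0.002, 0, 0, 0], [0, 0, 0, 0.004, 0, 0, 0], [0, 0, 0, 0.006, 0, 0, 0], [0, 0, 0, 0.008, 0, 0, 0], [0, 0, 0, 0.009, 0, 0, 0], [0, 0, 0, 0.009, 0, 0, 0], [0, 0, 0, 0.009, 0, 0, 0]]
  ]
}}

```text
t: 21.2
ee_pos: [557.5, -288.0, 233.6]
tcp_rot: [0.683, 0.73, -0.0, 0.001]
ft_force: [-0.6, -4.7, 8.3]
opening: -0.1
```

```bash
python3 lev.py lv2 1
```

```text
21.2 [ 557.5 -288.   233.6] [-0.6 -4.7  8.3] [-1.1   0.22 -0.04]
scene [([555.0, -285.0, 64.0], 0.67)]
top [([561.0, -287.0, 62.0], 0.57)]
```

View pics/lv2.png

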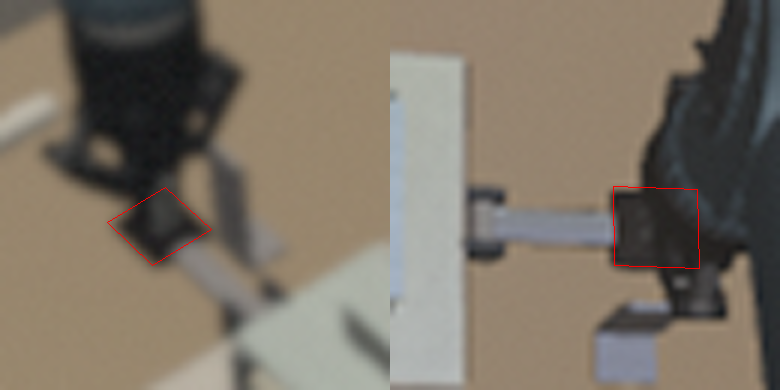

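The force of 8.3 N and the tip height of 60.6 mm both say half-way, and the pad fits the red half-way outline at left crop (160,226). I hold for a moment, check that everything else is unmoved, and hand in.

Call:
{"fn": "move_arm", "kwargs": {
  "targets": [
    [[0, 0, 0, 0.0005, 0, 0, 0], [0, 0, 0, 0.0005, 0, 0, 0], [0, 0, 0, 0.0005, 0, 0, 0], [0, 0, 0, 0.0005, 0, 0, 0], [0, 0, 0, 0.0005, 0, 0, 0], [0, 0, 0, 0.0005, 0, 0, 0]]
  ]
}}

```text
t: 22.15
ee_pos: [557.6, -288.0, 233.2]
tcp_rot: [0.683, 0.73, -0.0, 0.001]
ft_force: [-1.1, -5.4, 8.5]
opening: 0.2
```

```bash
python3 lev.py lv3 1
python3 - <<'E'
from bench import get_image,models
from h import *
for n in("scene","top"):
    im=get_image(n); cv2.imwrite(f"pics/end_{n}.png",im["pixels"][:,:,::-1])
print([(np.round(d["location"]).tolist(),round(d["confidence"],2)) for d in models.place_of("scene","guard")])
E
```

```text
22.15 [ 557.6 -288.   233.2] [-1.1 -5.4  8.5] [-1.03  0.21  0.  ]
scene [([544.0, -79.0, 144.0], 0.74), ([556.0, -287.0, 64.0], 0.62)]
top [([559.0, -288.0, 59.0], 0.74)]
[([545.0, -79.0, 118.0], 0.96), ([278.0, 399.0, -2.0], 0.56)]
```

View pics/end_scene.png

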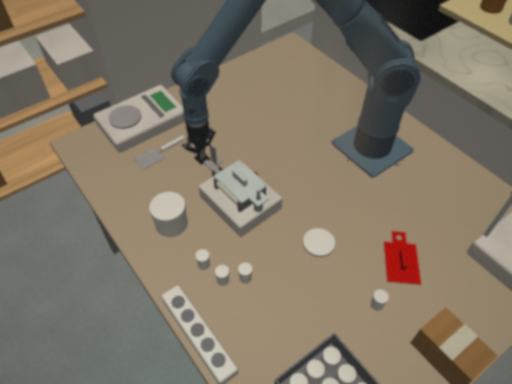

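View pics/end_top.png

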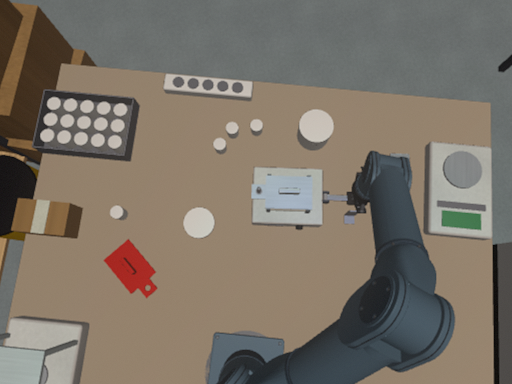

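The end views show the guard on the mill at scene (242,183) and top (288,192). The lid, tub, jars and the visible part of the spatula are where they were, and the fingers are on the pad.

```bash
python3 -c "
from bench import ticket,readout
print(ticket.hand_in()); s=readout.read_state(); print(s['t'],s['ee_pos'],s['ft_force'])"
```

```text
the job is handed in; nothing more can be done
None
the job is handed in; nothing more can be done
```

The guard hangs on the post and lies flat over the rollers, let go. The shut fingers then pressed the lever to half-way and were still holding it there when I handed in at about 22 s.

- **Guard:** I chose the bare aluminium one, not the red look-alike. It was lowered onto the seat until it made contact (TCP z 302.0 mm, about 12 N change). The camera places its origin at (545, -79, 118) mm, against (543, -77, 118) mm expected when home. The pictures show the post through the eye.
- **Lever:** the fingertips stand at z = 60.2 mm, where 60 mm is half-way. The upward force is 8.5 N against about 8 N expected, and it stayed steady over the last second or so. The networks put the pad at z = 59 to 64 mm, scattered but consistent within their accuracy. It never went below about 60 mm.
- **Bystanders:** the lid, tub and jars look unmoved in the last pictures. The spatula is partly hidden by the arm in the top view, and what shows of it has not moved.
- **Disagreements:**
  - My outline fit of the guard failed once the arm or mill covered it, so I relied on the overlays and the forces instead.
  - A sideways friction force of about 5 N at the pad remained.
  - The state could not be read after handing in.

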